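Index the top tier of the ball-run tower and cap it

ROBOT

A 7-joint arm with a two-finger parallel gripper is mounted at the origin on the work surface. World frame = base frame: x ahead of the robot, y to its left, z up, the work surface at z = 0. Lengths are in m, angles in rad, forces in N, time in s.
With the tool pointing down it reaches from about 0.4 to 0.85 m from the base axis. Payload 4.5 kg.
Tool frame: the origin (TCP) lies midway between the tips of the shut fingers; the grasp point (between the pads) lies 19 mm behind it; z points along the fingers, x is the direction in which the jaws open and shut, and the axes are right-handed (so a half turn about z gives the same grasp; the last joint's range is limited). The gripper opens to 88 mm and grips with 3 to 60 N. Pads are 18 mm wide; open, the fingers measure 123 mm over their backs; the gripper's body (75 mm by 187 mm) begins 45 mm behind the grasp point.
Start: joints at [1.214, 0.689, -0.195, 1.565, 0.157, 0.902, -0.215], TCP at [0.238, -0.578, 0.239] pointing down, gripper open.
Joint ranges: [-3.01, 3.01], [-0.46, 2.08], [-1.47, 1.51], [0.13, 2.56], [-1, 4.14], [0.04, 2.09], [-2.66, 2.66]. Speed limits (rad/s): [2.57, 2.57, 3.14, 3.14, 3.14, 3.14, 3.14].

INTERFACE

Orientations are given as a unit quaternion [x, y, z, w].
In Python, from plant import r gives the robot as it stands. The module is installed in compiled form; this text tells all that it offers.
- The arm moves only by the tool play_rows, never from a script. Its argument "increments" is a list of rows, each a list of 7 numbers: the opening, from 0 (shut) to 1 (fully open), then the shift along the tool's x, y, z in mm, then the turn, a rotation vector about the tool's x, y, z in rad. In form: [[hand, dx, dy, dz, wx, wy, wz], ...]. A call has exactly 8 rows; each row shifts and turns the pose as measured when the row begins, along the tool's axes as they then stand; what a row does not reach is not made up. A row lasts 1/8 s, in which the tool goes at most 62.5 mm and 10.7 degrees, less where a joint would pass 70% of its speed; a pose out of reach is approached as far as the arm can. A call is refused whole if a number of a shift passes 62.5 or a number of a turn 0.188, either way. A call with a gripper value outside its range is refused whole. The fingers move at their own pace and stop on an object; "grip_force" is the grip in N (left out, the last holds). Time passes only in rows, so rows that do not move let the fingers close, or fill a call up. It gives the time, the measured TCP pose, the force and the opening at its end, in the units of the state.
- r.get_state(): the state, without advancing time (a new reading comes with each control period).
- r.snapshot(name): name is "side" or "top"; returns the picture (400x640x3 uint8, red, green, blue); there is no depth.
- r.get_calibration(name): a dict with "fx", "fy", "cx", "cy" (pixels), "R" (3x3) and "t" (3): a world point X has camera coordinates R X + t. Camera axes: x right, y down, z forward; pixel columns grow to the right and rows downward; lengths in m; the calibration is good to about 2 mm. A picture is of the moment at which its call begins. get_calibration takes no time and is no camera call.
- r.finish_job(): hands the job in, once; it reports no verdict.
The state is a dict: "clock": time; "q": joint angles; "qd": joint speeds; "joint_torque": joint torques, N m; "tool_pos": TCP position; "eef_rot": TCP orientation; "contact_force": force on the tool from outside, world axes, zero at the start; "moment": the same for the moment, N m; "opening": opening from 0.0 (shut) to 1.0 (fully open).
Only numpy, scipy, OpenCV 4.12 (cv2) and the standard library are available. Lean on these libraries where they do the work, as an engineer would, in place of code of your own. Each camera call takes 0.05 s, during which the arm holds its last target.

TASK

Finish the ball-run tower: lower the lilac tier over the centre post and the locating pin together, feeling with light pressure for the turn at which the pin slips into one of its sockets, until it sits fully home on the orange tier. Then put the yellow cap on the end of the post, down onto the lilac hub, and let go. Do it gently, never forcing or dropping a part onto the tower, and leave the other toys where they are.

Things in the scene. Friction and masses are not known exactly. Their poses are not given: they have to be found in the camera images.
- tower: Ball-run tower, screwed to the ledge: cream foot 150 mm across, 14 mm high; origin at the centre of its underside, z up. On its post sit a teal tier and above it an orange tier, trays 140 mm across. Both, and the pin on the orange one, stand firm at some bearing that differs every time and that this pose does NOT tell; they do not turn when pushed.
- post_top (a point): Top end of the tower's round cream post, on the tower's axis, 166 mm above the tower's origin. The post is 12 mm in diameter, its last 4 mm taper to 6 mm.
- shoulder (a point): Centre of the flat top (shoulder) of the orange tier's hub, on the post's axis, 106 mm above the tower's origin. 50 mm beside this axis one cream locating pin, 7 mm in diameter with a 1.5 mm chamfer, rises 12 mm above the shoulder. Its bearing is not measured: see it from above, or rest the lilac tier lightly on it (2 to 8 N) and turn the tier about the post until it sinks.
- lilac_hub (a point): Hub of the loose lilac tier (160 g, upright on the ledge): hexagonal, 36 mm across flats, top 46 mm above the tier's underside. Point on its axis, 30 mm above the underside: grip here across two flats. Flats face its x axis and every 60 degrees; z up. Home on the shoulder, this point is 30 mm above it (42 mm when the tier rests on the pin) and the post stands 14 mm out of the hub.
- lilac_deck (a point): Centre of the lilac tier's underside, axes as lilac_hub. Round tray 140 mm across, deck 6 mm thick, rim 14 mm high. Through bore 15 mm wide for the post. Six square through sockets, 10 mm, centred 50 mm from the axis along x and every 60 degrees; the pin may go in any one. A ball opening, 20 mm square, lies 21 to 41 mm from the axis along -x.
- cap_centre (a point): The loose yellow cap, 40 g, open end down on the ledge: hexagonal knob, 32 mm across flats, 44 mm tall, domed top. Point at its centre, 22 mm above its underside; flats face its x axis and every 60 degrees, z up. A bore 15 mm wide, 17 mm deep in the underside takes the post. Home, its underside rests on the lilac hub: this point is then 68 mm above the shoulder.
- burr_puzzle: Walnut six-piece burr puzzle, 72 mm across; a bystander. Origin at the centre of its underside.
- maze_ball: Clear polycarbonate maze ball, 90 mm across, on a white ring stand; a bystander. Origin at the centre of its underside.
- rod_mug: White ceramic mug, 95 mm tall, with colourful plastic rods standing in it to 170 mm; a bystander. Origin at the centre of its underside.
- ball_tray: Small wooden tray, 110 x 80 x 28 mm, of 18 mm balls; a bystander. Origin at the centre of its underside.
- spinning_top: Red and yellow spinning top, 52 mm across, 58 mm tall; a bystander. Origin at the centre of its underside.
- toy_truck: Wooden truck, 125 mm long, 72 mm tall; a bystander. Origin at the centre of its underside.
- board_books: Pile of three board books, 155 x 125 mm, 54 mm high; a bystander. Origin at the centre of its underside.
Not all that is in view belongs to the job. Leave any black or green look-alike of the part that bears lilac_hub alone.

How it is judged:
By the outcome, as a careful person would: the job done as asked, in the order asked, and still so for the second after the job is handed in, with the robot touching nothing.
It also fails if it takes over 72 s, if anything falls off the work surface, if the arm or the gripper's body presses on something with over 40 N, if the wrist force passes 120 N, or if a joint passes its speed limit or range.

## Working session

There is one attempt and no reset: what is moved stays moved. The work goes in short steps, Python scripts to look and compute and a tool call to move; the robot and the scene stay as the last step left them, time stands still between calls to the robot, and variables do not carry over. Pictures are saved under pics/ and viewed, and the job is handed in when it is done.

Besides the shell and the picture viewer there is one more tool, called after ">>>" as name([rows], argument=value, ...), one row to a line, values as JSON. play_rows: Moves the arm, as the interface text tells. Its arguments: {"type":"object","properties":{"increments":{"type":"array"},"grip_force":{"type":"number"}},"required":["increments"]}

```bash
mkdir -p pics
python3 - <<'E'
from plant import r
import cv2
s=r.get_state()
for k,v in s.items(): print(k,v)
for n in("side","top"):
    im=r.snapshot(n); cv2.imwrite(f"pics/{n}0.png",im[:,:,::-1]); c=r.get_calibration(n); print(n,c)
E
```

```text
clock 0.0
q [ 1.21382161  0.68999326 -0.19450197  1.56633829  0.15729612  0.90252893
 -0.21508539]
qd [ 0.00073915 -0.00166442  0.00158479  0.00067184 -0.00044829  0.00183322
 -0.00043509]
joint_torque [ 6.81671263e-04 -5.27562654e+01 -1.26687381e+00 -1.53427863e+01
 -5.28079038e-02  6.48696223e-03  1.39254039e-04]
tool_pos [ 0.23776765 -0.57731198  0.23790549]
eef_rot [ 8.30958397e-01 -5.56333768e-01 -8.17620448e-04 -4.60764313e-04]
contact_force [-0.80933446  0.57183775  0.12442509]
moment [-0.03919656  0.02215287  0.0283996 ]
opening 1.0010273343048772
side {'fx': 375.01577725840696, 'fy': 375.01577725840696, 'cx': 322.4848914114235, 'cy': 200.79036854879465, 'R': array([[-0.97561225, -0.21939492, -0.006827  ],
       [-0.1044666 ,  0.49145003, -0.8646176 ],
       [ 0.19304784, -0.84281833, -0.50238411]]), 't': array([0.55249164, 0.17761571, 1.05240729])}
top {'fx': 427.3763336888938, 'fy': 427.3763336888938, 'cx': 316.77770059636345, 'cy': 204.41220535344644, 'R': array([[ 0.00778116, -0.99996801, -0.00185283],
       [-0.99381787, -0.00752806, -0.11076716],
       [ 0.11074966,  0.00270327, -0.99384466]]), 't': array([0.01446783, 0.57225627, 1.28443637])}
```

View pics/side0.png

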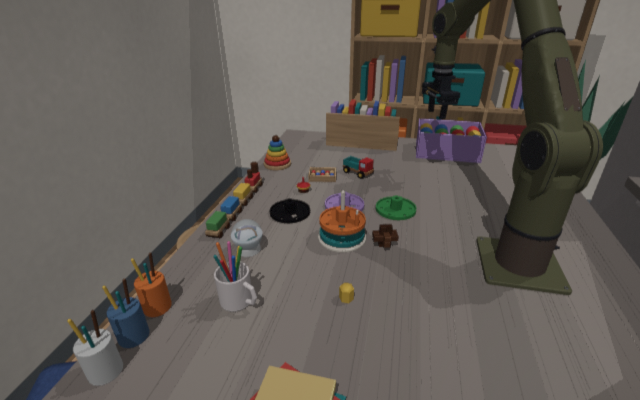

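View pics/top0.png

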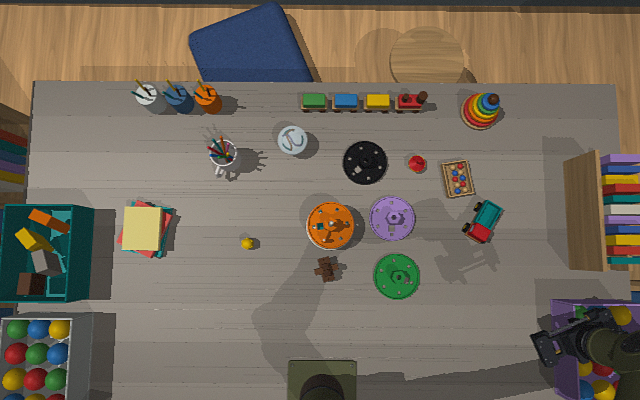

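Run:
```python
import cv2,numpy as np
t=cv2.imread("pics/top0.png"); s=cv2.imread("pics/side0.png")
a=cv2.resize(t[185:265,300:420],None,fx=6,fy=6,interpolation=cv2.INTER_CUBIC)
b=cv2.resize(s[180:310,310:430],None,fx=5,fy=5,interpolation=cv2.INTER_CUBIC)[:600]
c=cv2.resize(t[225:260,230:270],None,fx=8,fy=8,interpolation=cv2.INTER_CUBIC)
cv2.imwrite("pics/a.png",a);cv2.imwrite("pics/b.png",b);cv2.imwrite("pics/c.png",c)
```

```text
(no output)
```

View pics/a.png

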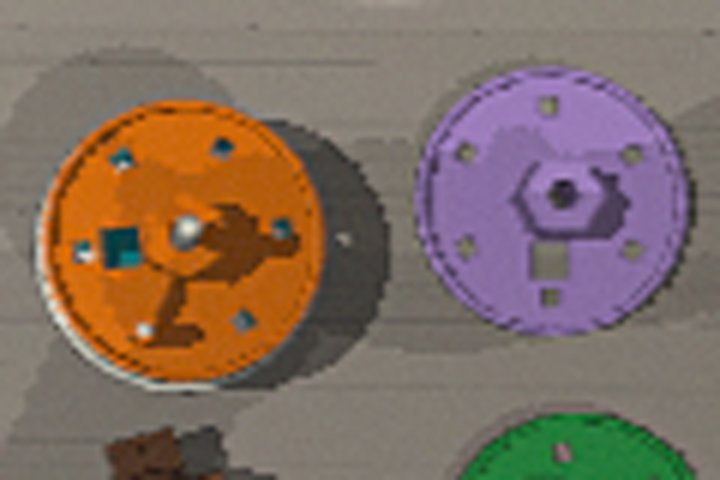

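View pics/b.png

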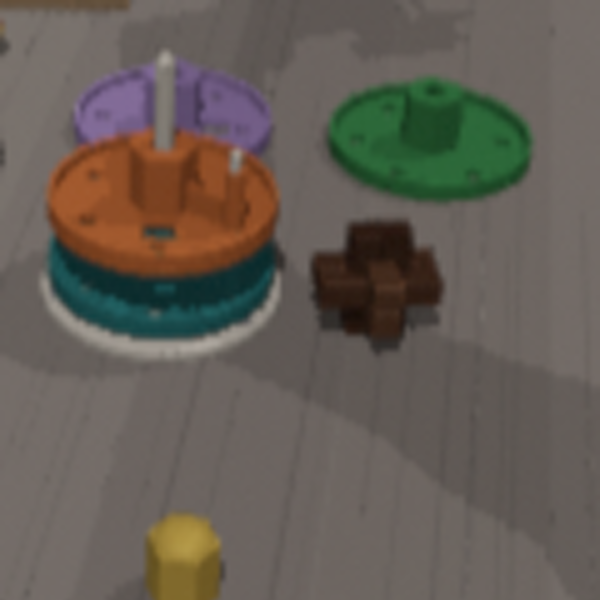

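View pics/c.png

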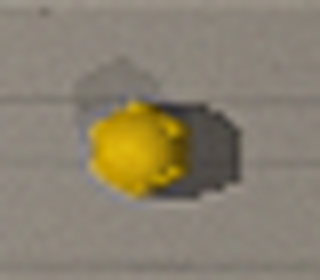

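```bash
cat > h.py <<'E'
import numpy as np,cv2
from plant import r
C={n:r.get_calibration(n) for n in("side","top")}
def ray(n,u,v):
    c=C[n];d=np.array([(u-c["cx"])/c["fx"],(v-c["cy"])/c["fy"],1.]);R=np.array(c["R"]);return -R.T@c["t"],R.T@d
def onz(n,u,v,z):
    o,d=ray(n,u,v);return (o+d*(z-o[2])/d[2])[:2]
def proj(n,X):
    c=C[n];p=np.array(c["R"])@X+c["t"];return c["fx"]*p[0]/p[2]+c["cx"],c["fy"]*p[1]/p[2]+c["cy"]
def tri(a,b):
    o1,d1=ray("top",*a);o2,d2=ray("side",*b);M=np.c_[d1,-d2];s=np.linalg.lstsq(M,o2-o1,rcond=None)[0]
    return (o1+d1*s[0]+o2+d2*s[1])/2,np.linalg.norm(o1+d1*s[0]-o2-d2*s[1])
E
python3 - <<'E'
from h import *
t=cv2.imread("pics/top0.png"); hsv=cv2.cvtColor(t,cv2.COLOR_BGR2HSV)
def circ(lo,hi,box,z):
    m=cv2.inRange(hsv,lo,hi); k=np.zeros_like(m);x0,y0,x1,y1=box;k[y0:y1,x0:x1]=m[y0:y1,x0:x1]
    c=max(cv2.findContours(k,0,1)[0],key=cv2.contourArea);
    P=np.array([onz("top",*p[0],z) for p in cv2.convexHull(c)])
    A=np.c_[2*P,np.ones(len(P))];s=np.linalg.lstsq(A,(P**2).sum(1),rcond=None)[0]
    return s[:2],np.sqrt(s[2]+s[:2]@s[:2]),len(P)
print("orange",circ((5,150,60),(18,255,255),(295,190,362,260),.074))
print("lilac",circ((122,50,60),(150,255,255),(365,190,420,245),.014))
print("cap",circ((20,150,60),(32,255,255),(235,230,262,255),.03))
f=lambda x,y:((x+.5)/6-.5+300,(y+.5)/6-.5+185)
print("post",onz("top",*f(187,230),.166)); print("pin",onz("top",*f(145,328),.118))
for q in [(549,105),(632,153),(631,250),(550,296),(466,247),(466,153)]: print("sock",onz("top",*f(*q),.004))
print("open",onz("top",*f(549,261),.004),"hubtop",onz("top",*f(564,194),.046))
g=lambda x,y:((x+.5)/5-.5+310,(y+.5)/5-.5+180)
print("post tri",tri(f(187,230),g(166,57)),"pin tri",tri(f(145,328),g(237,152)))
print("side hyp post",proj("side",np.r_[onz("top",*f(187,230),.166),.166]),g(166,57),"pin",proj("side",np.r_[onz("top",*f(145,328),.118),.118]),g(237,152))
E
```

```text
orange (array([ 0.50782749, -0.02144386]), np.float64(0.0689197771461899), 29)
lilac (array([ 0.53329777, -0.2138602 ]), np.float64(0.06984805900663957), 30)
cap (array([0.45140009, 0.23023986]), np.float64(0.017643327648655234), 10)
post [ 0.50625639 -0.02033104]
pin [ 0.46274278 -0.0020275 ]
sock [ 0.58436974 -0.21477763]
sock [ 0.55940892 -0.25790112]
sock [ 0.50861838 -0.25661589]
sock [ 0.48435816 -0.21415038]
sock [ 0.50952358 -0.17068055]
sock [ 0.55874902 -0.17106878]
open [ 0.50255815 -0.21383931] hubtop [ 0.53412152 -0.2146103 ]
post tri (array([ 0.50786688, -0.02015886,  0.1651803 ]), np.float64(0.003127934172977822)) pin tri (array([ 0.46318333, -0.00199207,  0.11748799]), np.float64(0.0008545382682279738))
side hyp post (np.float64(343.9050313276613), np.float64(190.82940767224878)) (342.8, 191.0) pin (np.float64(357.3080501068787), np.float64(209.87143360434175)) (357.0, 210.0)
```

```bash
cat >> h.py <<'E'
from scipy.spatial.transform import Rotation as Ro
def down(yaw): # jaw bearing deg
    a=np.radians(yaw);x=np.array([np.cos(a),np.sin(a),0]);z=np.array([0,0,-1.]);return Ro.from_matrix(np.c_[x,np.cross(z,x),z])
def plan(x,y,z,yaw,n,s=None):
    s=s or r.get_state();p=np.array(s["tool_pos"]);R=Ro.from_quat(s["eef_rot"]);T=down(yaw)
    if (R.as_matrix()[:,0]@T.as_matrix()[:,0])<0:T=down(yaw+180)
    w=(R.inv()*T).as_rotvec();d=np.array([x,y,z])-p
    for i in range(n):
        Ri=R*Ro.from_rotvec(w*i/n);print(np.round(Ri.inv().apply(d/n)*1000,1),np.round(w/n,3))
def st():
    s=r.get_state();R=Ro.from_quat(s["eef_rot"]).as_matrix()
    print("t%.2f"%s["clock"],"pos",np.round(np.array(s["tool_pos"])*1000,1),"yaw %.1f"%np.degrees(np.arctan2(R[1,0],R[0,0])),"tilt",np.round(R[:,2],3),"F",np.round(s["contact_force"],1),"M",np.round(s["moment"],2),"op %.3f"%s["opening"],"q",np.round(s["q"],2));return s
E
python3 - <<'E'
from h import *
s=st()
plan(.5338,-.2142,.15,-60.5,9)
f=lambda x,y:((x+.5)/8-.5+230,(y+.5)/8-.5+225)
P=[(135,100),(183,125),(184,165),(137,197),(93,165),(93,122)]
print([np.round(onz("top",*f(*p),.036),4) for p in P],onz("top",*f(137,148),.036))
E
```

```text
t0.10 pos [ 237.8 -577.4  238. ] yaw -67.6 tilt [-0.001  0.001 -1.   ] F [-0.   0.2  0.3] M [-0.01  0.   -0.03] op 1.003 q [ 1.21  0.69 -0.19  1.57  0.16  0.9  -0.22]
[-24.8 -45.8   9.8] [ 0.     0.    -0.014]
[-24.1 -46.1   9.8] [ 0.     0.    -0.014]
[-23.5 -46.4   9.8] [ 0.     0.    -0.014]
[-22.9 -46.8   9.8] [ 0.     0.    -0.014]
[-22.2 -47.1   9.8] [ 0.     0.    -0.014]
[-21.6 -47.4   9.8] [ 0.     0.    -0.014]
[-20.9 -47.7   9.8] [ 0.     0.    -0.014]
[-20.3 -48.    9.8] [ 0.     0.    -0.014]
[-19.6 -48.2   9.8] [ 0.     0.    -0.014]
[array([0.47  , 0.2322]), array([0.4607, 0.2137]), array([0.4455, 0.213 ]), array([0.4333, 0.2305]), array([0.4453, 0.2476]), array([0.4615, 0.248 ])] [0.45181708 0.23101429]
```

>>> play_rows([
  [1, -24.8, -45.8, 9.8, 0, 0, -0.014],
  [1, -24.1, -46.1, 9.8, 0, 0, -0.014],
  [1, -23.5, -46.4, 9.8, 0, 0, -0.014],
  [1, -22.9, -46.8, 9.8, 0, 0, -0.014],
  [1, -22.2, -47.1, 9.8, 0, 0, -0.014],
  [1, -21.6, -47.4, 9.8, 0, 0, -0.014],
  [1, -20.9, -47.7, 9.8, 0, 0, -0.014],
  [1, -20.3, -48, 9.8, 0, 0, -0.014],
], grip_force=20)

```text
clock: 1.1
tool_pos: [0.5045, -0.2506, 0.1544]
eef_rot: [0.859, -0.513, -0.002, 0.001]
contact_force: [0.7, -0.2, -0.2]
opening: 1.0
```

Run:
```python
from h import *
s=st()
plan(.5338,-.2142,.06,-60.5,8)
```

```text
t1.10 pos [ 504.5 -250.6  154.4] yaw -61.7 tilt [-0.004 -0.001 -1.   ] F [ 0.7 -0.2 -0.2] M [ 0.02 -0.05 -0.08] op 1.000 q [ 0.46  0.73 -0.13  1.83  0.16  0.6  -0.85]
[-2.2 -5.4 11.8] [ 0.     0.    -0.003]
[-2.2 -5.4 11.8] [ 0.     0.    -0.003]
[-2.2 -5.4 11.8] [ 0.     0.    -0.003]
[-2.2 -5.4 11.8] [ 0.     0.    -0.003]
[-2.2 -5.4 11.8] [ 0.     0.    -0.003]
[-2.2 -5.4 11.8] [ 0.     0.    -0.003]
[-2.2 -5.4 11.8] [ 0.     0.    -0.003]
[-2.2 -5.4 11.8] [ 0.     0.    -0.003]
```

>>> play_rows([
  [1, -6, -14.6, 4, 0, 0, -0.01],
  [1, -6, -14.6, 4, 0, 0, -0.01],
  [1, -6, -14.6, 8, 0, 0, 0],
  [1, 0, 0, 20, 0, 0, 0],
  [1, 0, 0, 20, 0, 0, 0],
  [1, 0, 0, 20, 0, 0, 0],
  [1, 0, 0, 18, 0, 0, 0],
  [1, 0, 0, 0, 0, 0, 0],
])

```text
clock: 2.1
tool_pos: [0.5346, -0.213, 0.0552]
eef_rot: [0.863, -0.505, -0.002, 0.002]
contact_force: [0.1, 1.1, -0.1]
opening: 0.997
```

Run:
```python
from h import *
s=st()
plan(.5338,-.2142,.012,-60.5,4)
```

```text
t2.10 pos [ 534.6 -213.    55.2] yaw -60.6 tilt [-0.006 -0.002 -1.   ] F [ 0.1  1.1 -0.1] M [ 0.   -0.03 -0.02] op 0.997 q [ 0.35  0.9  -0.09  1.84  0.18  0.42 -0.93]
[ 0.2  0.3 10.8] [ 0.001  0.    -0.001]
[ 0.2  0.3 10.8] [ 0.001  0.    -0.001]
[ 0.2  0.3 10.8] [ 0.001  0.    -0.001]
[ 0.2  0.3 10.8] [ 0.001  0.    -0.001]
```

>>> play_rows([
  [1, 0.3, 0.6, 11, 0.003, 0.001, 0],
  [1, 0.3, 0.6, 11, 0.002, 0, 0],
  [1, 0.2, 0.2, 11, 0, 0, 0],
  [1, 0, 0, 9.5, 0, 0, 0],
  [0.3, 0, 0, 0, 0, 0, 0],
  [0.3, 0, 0, 0, 0, 0, 0],
  [0.3, 0, 0, 0, 0, 0, 0],
  [0.3, 0, 0, 0, 0, 0, 0],
])

```text
clock: 3.1
tool_pos: [0.5351, -0.2154, 0.0115]
eef_rot: [0.863, -0.505, 0.001, -0.0]
contact_force: [0.1, 0.2, -0.1]
opening: 0.57
```

Run:
```python
from h import *
s=st()
```

```text
t3.10 pos [ 535.1 -215.4   11.5] yaw -60.7 tilt [ 0.003 -0.001 -1.   ] F [ 0.1  0.2 -0.1] M [ 0.01 -0.03 -0.02] op 0.570 q [ 0.35  0.97 -0.07  1.85  0.19  0.33 -0.94]
```

>>> play_rows([
  [0.2, 0, 0, 0, 0, 0, 0],
  [0.2, 0, 0, 0, 0, 0, 0],
  [0.2, 0, 0, 0, 0, 0, 0],
  [0.2, 0, 0, 0, 0, 0, 0],
  [0.2, 0, 0, 0, 0, 0, 0],
  [0.2, 0, 0, -4, 0, 0, 0],
  [0.2, 0, 0, -8, 0, 0, 0],
  [0.2, 0, 0, -8, 0, 0, 0],
])

```text
clock: 4.1
tool_pos: [0.5344, -0.2152, 0.0323]
eef_rot: [0.863, -0.505, 0.001, 0.0]
contact_force: [0.4, 0.4, -2.1]
opening: 0.407
```

Run:
```python
from h import *
s=st()
```

```text
t4.10 pos [ 534.4 -215.2   32.3] yaw -60.7 tilt [ 0.001 -0.001 -1.   ] F [ 0.4  0.4 -2.1] M [-0.02 -0.    0.03] op 0.407 q [ 0.35  0.93 -0.08  1.85  0.19  0.37 -0.93]
```

>>> play_rows([
  [0.2, 0, 0, -20, 0, 0, 0],
  [0.2, 0, 0, -28, 0, 0, 0],
  [0.2, 0, 0, -32, 0, 0, 0],
  [0.2, 0, 0, -32, 0, 0, 0],
  [0.2, 0, 0, -30, 0, 0, 0],
  [0.2, 0, 0, -25, 0, 0, 0],
  [0.2, 0, 0, -12, 0, 0, 0],
  [0.2, 0, 0, 0, 0, 0, 0],
])

```text
clock: 5.1
tool_pos: [0.5329, -0.215, 0.221]
eef_rot: [0.863, -0.505, 0.002, 0.0]
contact_force: [-0.2, -0.8, -2.7]
opening: 0.411
```

Run:
```python
from h import *
s=st()
plan(.5073,-.0207,.21,-82.8,8)
cv2.imwrite("pics/l1.png",cv2.resize(r.snapshot("top")[170:270,290:430,::-1],None,fx=5,fy=5,interpolation=2))
```

```text
t5.10 pos [ 532.9 -215.   221. ] yaw -60.7 tilt [ 0.003 -0.002 -1.   ] F [-0.2 -0.8 -2.7] M [ 0.05 -0.03  0.01] op 0.411 q [ 0.39  0.64 -0.15  1.75  0.13  0.76 -0.88]
[-22.7  -9.1   1.3] [-0.    -0.     0.048]
[-23.2  -8.    1.3] [-0.    -0.     0.048]
[-23.5  -6.9   1.3] [-0.    -0.     0.048]
[-23.8  -5.7   1.3] [-0.    -0.     0.048]
[-24.1  -4.6   1.3] [-0.    -0.     0.048]
[-24.3  -3.4   1.3] [-0.    -0.     0.048]
[-24.4  -2.2   1.4] [-0.    -0.     0.048]
[-24.5  -1.1   1.4] [-0.    -0.     0.048]
```

View pics/l1.png

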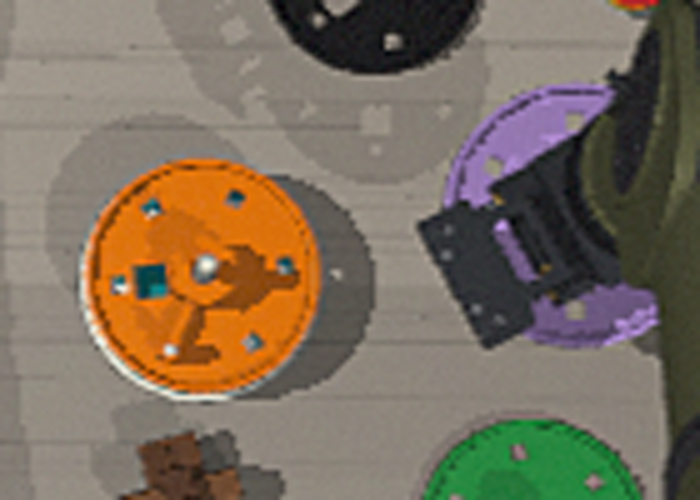

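Run:
```python
from h import *
f=lambda x,y:((x+.5)/5-.5+290,(y+.5)/5-.5+170)
P=np.array([onz("top",*f(*p),.213) for p in[(575,121),(496,167),(575,308)]])
for p in P: 
    d=p-[.5329,-.215];print(p,np.linalg.norm(d),np.degrees(np.arctan2(d[1],d[0])))
```

```text
[ 0.58210366 -0.21497317] 0.04920366574846179 0.031247978691994176
[ 0.55715444 -0.17269847] 0.04876163923406557 60.17131791197422
[ 0.48270007 -0.21348518] 0.05022277764083095 178.27158042200287
```

>>> play_rows([
  [0.2, -12, -5, 0, 0, 0, 0.03],
  [0.2, -22.7, -9, 0, 0, 0, 0.045],
  [0.2, -23.2, -8, 0, 0, 0, 0.048],
  [0.2, -23.5, -7, 0, 0, 0, 0.048],
  [0.2, -23.8, -6, 0, 0, 0, 0.048],
  [0.2, -24, -4.6, 0, 0, 0, 0.048],
  [0.2, -24, -3.4, 0, 0, 0, 0.048],
  [0.2, -16, -2, 0, 0, 0, 0.03],
])

```text
clock: 6.15
tool_pos: [0.5088, -0.0356, 0.2099]
eef_rot: [0.759, -0.651, -0.007, 0.006]
contact_force: [-0.5, -0.2, -2.2]
opening: 0.408
```

Run:
```python
from h import *
s=st()
plan(.5073,-.0207,.21,-82.8,3)
```

```text
t6.15 pos [508.8 -35.6 209.9] yaw -81.3 tilt [-0.019 -0.    -1.   ] F [-0.5 -0.2 -2.2] M [ 0.03 -0.05  0.  ] op 0.408 q [-0.01  0.59 -0.01  1.93  0.01  0.64 -1.45]
[-5.  -0.3 -0. ] [0.006 0.001 0.009]
[-5.  -0.2 -0. ] [0.006 0.001 0.009]
[-5.  -0.2 -0. ] [0.006 0.001 0.009]
```

>>> play_rows([
  [0.2, -5, -0.2, 0, 0.007, 0.001, 0.009],
  [0.2, -5, -0.2, 0, 0.006, 0.001, 0.009],
  [0.2, -5, -0.2, 0, 0.006, 0.001, 0.009],
  [0.2, 0, 0, 0, 0, 0, 0],
  [0.2, 0, 0, 0, 0, 0, 0],
  [0.2, 0, 0, 0, 0, 0, 0],
  [0.2, 0, 0, 0, 0, 0, 0],
  [0.2, 0, 0, 0, 0, 0, 0],
])

```text
clock: 7.15
tool_pos: [0.506, -0.0216, 0.208]
eef_rot: [0.749, -0.662, -0.0, 0.001]
contact_force: [0.8, 0.7, -2.0]
opening: 0.408
```

Run:
```python
from h import *
s=st()
plan(.5073,-.0207,.19,-82.8,3)
for n,b in(("top",(170,270,270,400)),("side",(130,250,280,420))):
    cv2.imwrite(f"pics/{n}2.png",cv2.resize(r.snapshot(n)[b[0]:b[1],b[2]:b[3],::-1],None,fx=5,fy=5,interpolation=2))
```

```text
t7.15 pos [506.  -21.6 208. ] yaw -83.0 tilt [-0.002 -0.002 -1.   ] F [ 0.8  0.7 -2. ] M [ 0.07 -0.05 -0.02] op 0.408 q [-0.05  0.58 -0.    1.96  0.    0.61 -1.5 ]
[-0.3 -0.5  6. ] [ 0.001 -0.001 -0.001]
[-0.3 -0.5  6. ] [ 0.001 -0.001 -0.001]
[-0.3 -0.5  6. ] [ 0.001 -0.001 -0.001]
```

View pics/top2.png

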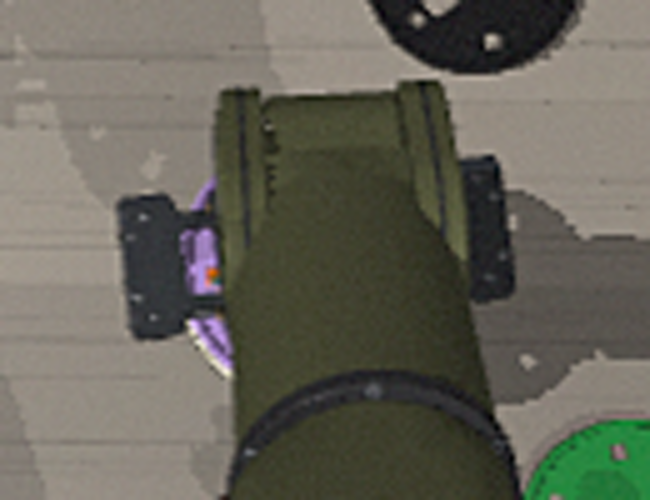

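View pics/side2.png

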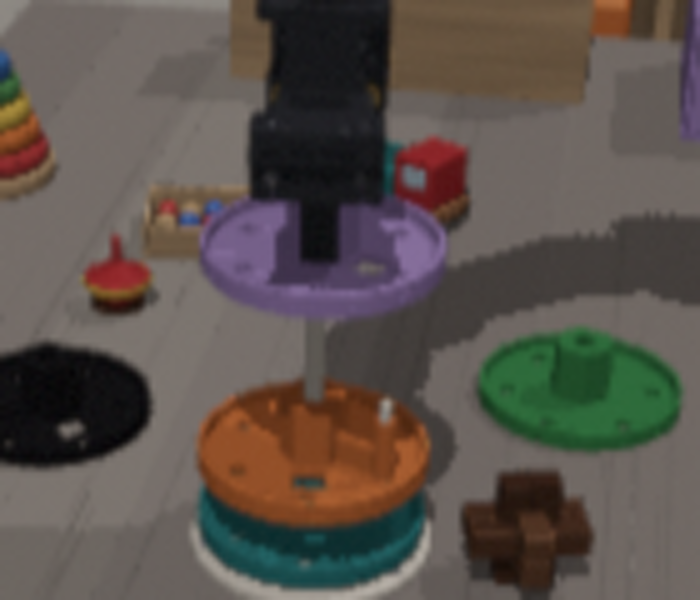

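>>> play_rows([
  [0.2, -0.5, -0.8, 8, 0.002, -0.001, 0],
  [0.2, -0.4, -0.7, 8, 0, 0, 0],
  [0.2, 0, 0, 6, 0, 0, 0],
  [0.2, 0, 0, 5, 0, 0, 0],
  [0.2, 0, 0, 5, 0, 0, 0],
  [0.2, 0, 0, 5, 0, 0, 0],
  [0.2, 0, 0, 4, 0, 0, 0],
  [0.2, 0, 0, 4, 0, 0, 0],
])

```text
clock: 8.25
tool_pos: [0.5083, -0.0206, 0.1599]
eef_rot: [0.749, -0.662, 0.001, -0.0]
contact_force: [1.0, -0.2, -1.8]
opening: 0.408
```

Run:
```python
from h import *
s=st()
plan(.5073,-.0207,.13,-82.8,3)
```

```text
t8.25 pos [508.3 -20.6 159.9] yaw -83.0 tilt [ 0.002 -0.001 -1.   ] F [ 1.  -0.2 -1.8] M [ 0.03 -0.1  -0.03] op 0.408 q [-0.05  0.66 -0.    2.    0.01  0.48 -1.51]
[ 0.   0.4 10. ] [-0.    -0.    -0.001]
[ 0.   0.3 10. ] [-0.    -0.    -0.001]
[ 0.   0.3 10. ] [-0.    -0.    -0.001]
```

Post is in the bore, no contact. Descend to just above the pin (TCP ≈ 0.131), then look.

>>> play_rows([
  [0.2, 0, 0.5, 5, 0, 0, 0],
  [0.2, 0, 0.3, 5, 0, 0, 0],
  [0.2, 0, 0, 5, 0, 0, 0],
  [0.2, 0, 0, 5, 0, 0, 0],
  [0.2, 0, 0, 4, 0, 0, 0],
  [0.2, 0, 0, 3, 0, 0, 0],
  [0.2, 0, 0, 1, 0, 0, 0],
  [0.2, 0, 0, 0, 0, 0, 0],
])

```text
clock: 9.25
tool_pos: [0.5083, -0.0207, 0.1299]
eef_rot: [0.749, -0.662, 0.001, -0.001]
contact_force: [0.6, -0.6, -1.5]
opening: 0.41
```

Run:
```python
from h import *
s=st()
plan(.5073,-.0207,.13,-82.8,3)
for n,b in(("side",(150,250,280,400)),):
    cv2.imwrite(f"pics/{n}3.png",cv2.resize(r.snapshot(n)[b[0]:b[1],b[2]:b[3],::-1],None,fx=6,fy=6,interpolation=2))
```

```text
t9.25 pos [508.3 -20.7 129.9] yaw -83.0 tilt [ 0.003 -0.001 -1.   ] F [ 0.6 -0.6 -1.5] M [-0.07 -0.19 -0.  ] op 0.410 q [-0.05  0.71 -0.    2.02  0.01  0.4  -1.51]
[-0.   0.3 -0. ] [-0.001 -0.    -0.001]
[-0.   0.3 -0. ] [-0.001 -0.    -0.001]
[-0.   0.3 -0. ] [-0.001 -0.    -0.001]
```

View pics/side3.png

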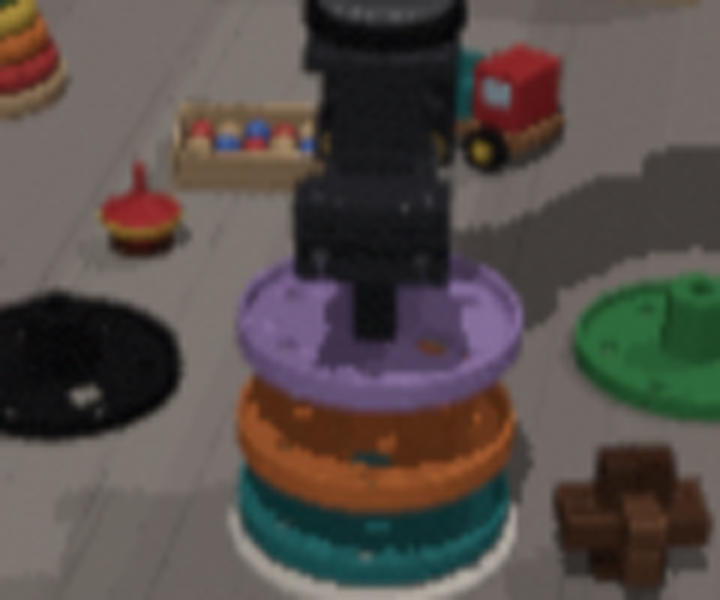

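>>> play_rows([
  [0.2, 0, 0.5, 1, -0.002, 0, 0],
  [0.2, 0, 0.3, 1, 0, 0, 0],
  [0.2, 0, 0, 1, 0, 0, 0],
  [0.2, 0, 0, 1, 0, 0, 0],
  [0.2, 0, 0, 0, 0, 0, 0],
  [0.2, 0, 0, 0, 0, 0, 0],
  [0.2, 0, 0, 0, 0, 0, 0],
  [0.2, 0, 0, 0, 0, 0, 0],
])

```text
clock: 10.3
tool_pos: [0.5081, -0.0209, 0.1261]
eef_rot: [0.749, -0.663, 0.001, -0.0]
contact_force: [1.0, 0.1, -1.6]
opening: 0.404
```

Run:
```python
from h import *
s=st()
plan(.5073,-.0207,.13,-82.8,1)
```

```text
t10.30 pos [508.1 -20.9 126.1] yaw -83.0 tilt [ 0.002 -0.001 -1.   ] F [ 1.   0.1 -1.6] M [-0.07 -0.26 -0.06] op 0.404 q [-0.05  0.72 -0.    2.02  0.01  0.4  -1.51]
[-0.3  0.8 -3.9] [-0.002 -0.001 -0.003]
```

>>> play_rows([
  [0.2, 0, 0, 1.5, 0, 0, 0],
  [0.2, 0, 0, 1.5, 0, 0, 0],
  [0.2, 0, 0, 1, 0, 0, 0],
  [0.2, 0, 0, 1, 0, 0, 0],
  [0.2, 0, 0, 0, 0, 0, 0],
  [0.2, 0, 0, 0, 0, 0, 0],
  [0.2, 0, 0, 0, 0, 0, 0],
  [0.2, 0, 0, 0, 0, 0, 0],
])

```text
clock: 11.3
tool_pos: [0.5081, -0.021, 0.1207]
eef_rot: [0.749, -0.663, 0.001, -0.0]
contact_force: [1.0, 0.7, -1.7]
opening: 0.408
```

Run:
```python
from h import *
s=st()
plan(.5073,-.0207,.13,-82.8,1)
```

```text
t11.30 pos [508.1 -21.  120.7] yaw -83.0 tilt [ 0.002 -0.001 -1.   ] F [ 1.   0.7 -1.7] M [-0.06 -0.23  0.05] op 0.408 q [-0.05  0.73 -0.    2.03  0.01  0.38 -1.51]
[-0.3  0.8 -9.3] [-0.002 -0.001 -0.003]
```

>>> play_rows([
  [0.2, 0, 0, 1, 0, 0, 0],
  [0.2, 0, 0, 1, 0, 0, 0],
  [0.2, 0, 0, 0.8, 0, 0, 0],
  [0.2, 0, 0, 0.6, 0, 0, 0],
  [0.2, 0, 0, 0, 0, 0, 0],
  [0.2, 0, 0, 0, 0, 0, 0],
  [0.2, 0, 0, 0, 0, 0, 0],
  [0.2, 0, 0, 0, 0, 0, 0],
])

```text
clock: 12.3
tool_pos: [0.5082, -0.0209, 0.1177]
eef_rot: [0.749, -0.663, 0.001, -0.001]
contact_force: [1.1, 0.8, 0.5]
opening: 0.402
```

Run:
```python
from h import *
s=st()
cv2.imwrite("pics/side4.png",cv2.resize(r.snapshot("side")[150:250,280:400,::-1],None,fx=6,fy=6,interpolation=2))
```

```text
t12.30 pos [508.2 -20.9 117.7] yaw -83.0 tilt [ 0.003 -0.001 -1.   ] F [1.1 0.8 0.5] M [-0.09 -0.15 -0.01] op 0.402 q [-0.05  0.74 -0.    2.03  0.01  0.38 -1.51]
```

View pics/side4.png

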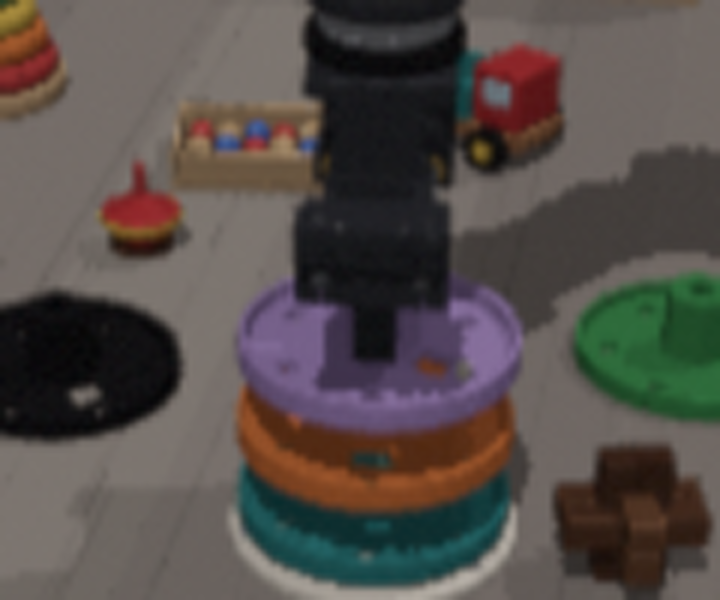

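>>> play_rows([
  [0.2, 0, 0, 0.5, 0, 0, 0],
  [0.2, 0, 0, 0.5, 0, 0, 0],
  [0.2, 0, 0, 0, 0, 0, 0],
  [0.2, 0, 0, 0, 0, 0, 0],
  [0.2, 0, 0, 0, 0, 0, 0],
  [0.2, 0, 0, 0, 0, 0, 0],
  [0.2, 0, 0, 0, 0, 0, 0],
  [0.2, 0, 0, 0, 0, 0, 0],
])

```text
clock: 13.35
tool_pos: [0.5082, -0.0209, 0.1177]
eef_rot: [0.749, -0.663, 0.002, -0.001]
contact_force: [0.6, -1.3, 1.4]
opening: 0.407
```

Run:
```python
from h import *
s=st()
```

```text
t13.35 pos [508.2 -20.9 117.7] yaw -83.0 tilt [ 0.003 -0.001 -1.   ] F [ 0.6 -1.3  1.4] M [-0.06 -0.1  -0.02] op 0.407 q [-0.05  0.74 -0.    2.03  0.01  0.37 -1.51]
```

>>> play_rows([
  [0.6, 0, 0, 0, 0, 0, 0],
  [0.6, 0, 0, 0, 0, 0, 0],
  [0.6, 0, 0, 0, 0, 0, 0],
  [0.6, 0, 0, 0, 0, 0, 0],
  [0.6, 0, 0, 0, 0, 0, 0],
  [0.6, 0, 0, -5, 0, 0, 0],
  [0.6, 0, 0, -15, 0, 0, 0],
  [0.6, 0, 0, -20, 0, 0, 0],
])

```text
clock: 14.35
tool_pos: [0.5059, -0.0205, 0.1584]
eef_rot: [0.749, -0.662, -0.001, 0.001]
contact_force: [-0.1, 0.5, 0.9]
opening: 0.599
```

Run:
```python
from h import *
s=st()
plan(.5073,-.0207,.24,-83,3)
```

```text
t14.35 pos [505.9 -20.5 158.4] yaw -83.0 tilt [-0.002 -0.001 -1.   ] F [-0.1  0.5  0.9] M [ 0.03 -0.   -0.03] op 0.599 q [-0.05  0.66 -0.    2.    0.01  0.48 -1.51]
[  0.1  -0.4 -27.2] [ 0.001 -0.     0.   ]
[  0.1  -0.4 -27.2] [ 0.001 -0.     0.   ]
[  0.1  -0.4 -27.2] [ 0.001 -0.     0.   ]
```

>>> play_rows([
  [0.9, 0.1, -0.4, -25, 0, 0, 0],
  [0.9, 0, 0, -25, 0, 0, 0],
  [0.9, 0, 0, -15, 0, 0, 0],
  [0.9, -25, 0, -5, 0, 0, 0],
  [0.9, -45, 0, 0, 0, 0, 0],
  [0.9, -45, 0, 0, 0, 0, 0],
  [0.9, -45, 0, 0, 0, 0, 0],
  [0.9, -20, 0, 0, 0, 0, 0],
])

```text
clock: 15.35
tool_pos: [0.487, 0.1607, 0.2415]
eef_rot: [0.747, -0.665, 0.004, -0.004]
contact_force: [0.1, -1.2, 0.8]
opening: 0.898
```

Run:
```python
from h import *
s=st()
a=r.snapshot("top")[:,:,::-1];b=r.snapshot("side")[:,:,::-1]
cv2.imwrite("pics/t5.png",cv2.resize(a[185:265,225:385],None,fx=5,fy=5,interpolation=2))
cv2.imwrite("pics/s5.png",cv2.resize(b[170:310,310:410],None,fx=4,fy=4,interpolation=2))
cv2.imwrite("pics/t5raw.png",a);cv2.imwrite("pics/s5raw.png",b)
plan(.4518,.231,.06,-90,8,s)
```

```text
t15.35 pos [487.  160.7 241.5] yaw -83.4 tilt [ 0.012  0.001 -1.   ] F [ 0.1 -1.2  0.8] M [ 0.02  0.05 -0.06] op 0.898 q [-0.43  0.53  0.03  1.91 -0.02  0.68 -1.84]
[-9.2  3.6 22.6] [-0.001  0.     0.014]
[-9.2  3.7 22.7] [-0.001  0.     0.014]
[-9.1  3.8 22.7] [-0.001  0.     0.014]
[-9.1  3.9 22.7] [-0.001  0.     0.014]
[-9.   4.  22.7] [-0.001  0.     0.014]
[-9.   4.1 22.7] [-0.001  0.     0.014]
[-8.9  4.2 22.7] [-0.001  0.     0.014]
[-8.8  4.3 22.7] [-0.001  0.     0.014]
```

View pics/t5.png

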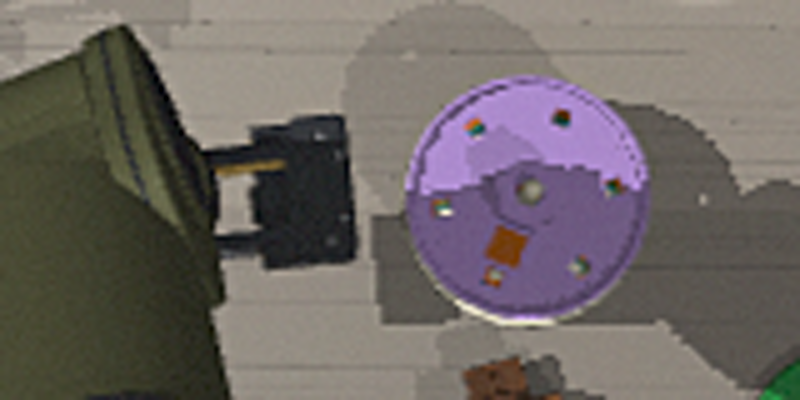

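View pics/s5.png

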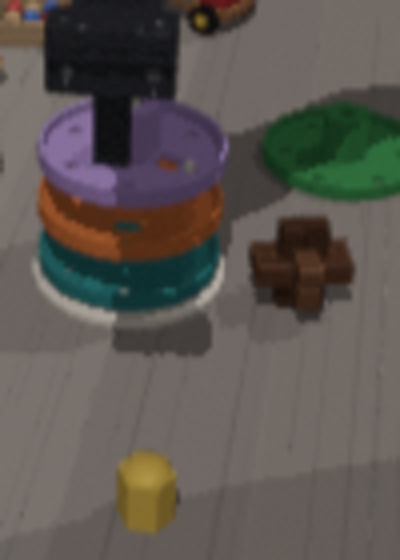

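Run:
```python
from h import *
b=cv2.imread("pics/side0.png");h=cv2.cvtColor(b,cv2.COLOR_BGR2HSV);m=cv2.inRange(h,(18,110,60),(34,255,255));k=m*0;k[275:310,330:365]=m[275:310,330:365]
ys,xs=np.nonzero(k);print("side",xs.min(),xs.max(),ys.min(),ys.max(),xs.mean(),ys.mean())
t=cv2.imread("pics/top0.png");h=cv2.cvtColor(t,cv2.COLOR_BGR2HSV);m=cv2.inRange(h,(18,110,60),(34,255,255));k=m*0;k[230:256,236:262]=m[230:256,236:262]
y2,x2=np.nonzero(k);print("top",x2.min(),x2.max(),y2.min(),y2.max(),x2.mean(),y2.mean())
print("tri centroid",tri((x2.mean(),y2.mean()),(xs.mean(),ys.mean())))
for y in(.227,.231,.234):
  for z in (0.0,.022,.044): print(y,z,proj("side",np.array([.4518,y,z])))
```

```text
side 339 353 283 302 346.011583011583 292.4633204633205
top 241 253 238 249 247.11666666666667 243.275
tri centroid (array([0.45262618, 0.23266421, 0.01870147]), np.float64(0.002239047845378072))
0.227 0.0 (np.float64(346.96668343391815), np.float64(296.48214778637225))
0.227 0.022 (np.float64(347.1952859530955), np.float64(289.9996296341856))
0.227 0.044 (np.float64(347.4293443425897), np.float64(283.36239849592806))
0.231 0.0 (np.float64(346.7057434275193), np.float64(297.6037158339364))
0.231 0.022 (np.float64(346.93208298084784), np.float64(291.111069788869))
0.231 0.044 (np.float64(347.1638441301488), np.float64(284.462902964819))
0.234 0.0 (np.float64(346.5088132550561), np.float64(298.4501578651299))
0.234 0.022 (np.float64(346.733430293659), np.float64(291.94993027548094))
0.234 0.044 (np.float64(346.9634424502322), np.float64(285.2935725235884))
```

>>> play_rows([
  [1, -20, 8, 20, -0.004, 0, 0.035],
  [1, -25, 11, 30, -0.004, 0, 0.04],
  [1, -24, 11, 30, 0, 0, 0.035],
  [1, -5, 3, 30, 0, 0, 0],
  [1, 0, 0, 30, 0, 0, 0],
  [1, 0, 0, 20, 0, 0, 0],
  [1, 0, 0, 10, 0, 0, 0],
  [1, 0, 0, 0, 0, 0, 0],
])

```text
clock: 16.45
tool_pos: [0.457, 0.2234, 0.0723]
eef_rot: [-0.703, 0.711, -0.006, 0.004]
contact_force: [0.8, 0.1, 0.6]
opening: 0.999
```

Run:
```python
from h import *
s=st()
plan(.4525,.2315,.006,-90,4,s)
```

```text
t16.45 pos [457.  223.4  72.3] yaw -90.6 tilt [ 0.015 -0.002 -1.   ] F [0.8 0.1 0.6] M [ 0.04  0.03 -0.03] op 0.999 q [-0.58  0.82  0.04  2.06 -0.09  0.25 -2.05]
[-2.1  1.4 16.6] [-0.004 -0.001 -0.003]
[-2.   1.3 16.6] [-0.004 -0.001 -0.003]
[-2.   1.3 16.6] [-0.004 -0.001 -0.003]
[-2.   1.2 16.6] [-0.004 -0.001 -0.003]
```

>>> play_rows([
  [1, -4, 2.5, 4, -0.008, -0.001, -0.005],
  [1, -4, 2.5, 8, -0.008, -0.001, -0.005],
  [1, 0, 0, 12, 0, 0, 0],
  [1, 0, 0, 12, 0, 0, 0],
  [1, 0, 0, 5, 0, 0, 0],
  [1, 0, 0, 0, 0, 0, 0],
  [1, 0, 0, 0, 0, 0, 0],
  [1, 0, 0, 0, 0, 0, 0],
])

```text
clock: 17.45
tool_pos: [0.4532, 0.2321, 0.0302]
eef_rot: [-0.707, 0.707, 0.0, 0.001]
contact_force: [0.1, 0.3, 1.0]
opening: 0.999
```

Run:
```python
from h import *
s=st()
plan(.4525,.2315,.006,-90,4,s)
```

```text
t17.45 pos [453.2 232.1  30.2] yaw -90.0 tilt [ 0.     0.001 -1.   ] F [0.1 0.3 1. ] M [0.04 0.03 0.03] op 0.999 q [-0.58  0.91  0.02  2.05 -0.09  0.18 -2.05]
[0.2 0.2 6. ] [-0.  0. -0.]
[0.2 0.2 6. ] [-0.  0. -0.]
[0.2 0.2 6. ] [-0.  0. -0.]
[0.2 0.2 6. ] [-0.  0. -0.]
```

>>> play_rows([
  [1, 0.3, 0.4, 8, 0, 0, 0],
  [1, 0.3, 0.4, 8, 0, 0, 0],
  [1, 0, 0, 6, 0, 0, 0],
  [0.7, 0, 0, 1, 0, 0, 0],
  [0.4, 0, 0, 0, 0, 0, 0],
  [0.2, 0, 0, 0, 0, 0, 0],
  [0.2, 0, 0, 0, 0, 0, 0],
  [0.2, 0, 0, 0, 0, 0, 0],
], grip_force=12)

```text
clock: 18.45
tool_pos: [0.4527, 0.2317, 0.006]
eef_rot: [-0.707, 0.707, 0.0, 0.001]
contact_force: [-0.1, -0.8, -0.5]
opening: 0.463
```

>>> play_rows([
  [0.2, 0, 0, 0, 0, 0, 0],
  [0.2, 0, 0, 0, 0, 0, 0],
  [0.2, 0, 0, 0, 0, 0, 0],
  [0.2, 0, 0, 0, 0, 0, 0],
  [0.2, 0, 0, 0, 0, 0, 0],
  [0.2, 0, 0, 0, 0, 0, 0],
  [0.2, 0, 0, 0, 0, 0, 0],
  [0.2, 0, 0, 0, 0, 0, 0],
])

```text
clock: 19.45
tool_pos: [0.4528, 0.2317, 0.0061]
eef_rot: [-0.707, 0.707, 0.0, 0.001]
contact_force: [-0.9, -0.4, -0.6]
opening: 0.36
```

Run:
```python
from h import *
s=st()
```

```text
t19.45 pos [452.8 231.7   6.1] yaw -90.0 tilt [ 0.001  0.002 -1.   ] F [-0.9 -0.4 -0.6] M [0.03 0.02 0.02] op 0.360 q [-0.57  0.95  0.01  2.05 -0.09  0.13 -2.04]
```

>>> play_rows([
  [0.2, 0, 0, -8, 0, 0, 0],
  [0.2, 0, 0, -20, 0, 0, 0],
  [0.2, 0, 0, -32, 0, 0, 0],
  [0.2, 0, 0, -38, 0, 0, 0],
  [0.2, 0, 0, -38, 0, 0, 0],
  [0.2, 0, 0, -38, 0, 0, 0],
  [0.2, 0, 0, -25, 0, 0, 0],
  [0.2, 0, 0, 0, 0, 0, 0],
])

```text
clock: 20.45
tool_pos: [0.4517, 0.2307, 0.2142]
eef_rot: [-0.707, 0.708, 0.0, 0.002]
contact_force: [-0.3, -0.1, -0.6]
opening: 0.361
```

Run:
```python
from h import *
s=st()
plan(.5078,-.0207,.21,-90,8,s)
t=r.snapshot("side")[:,:,::-1];cv2.imwrite("pics/s6.png",cv2.resize(t[120:320,300:420],None,fx=3,fy=3,interpolation=2))
```

```text
t20.45 pos [451.7 230.7 214.2] yaw -90.1 tilt [ 0.002  0.003 -1.   ] F [-0.3 -0.1 -0.6] M [ 0.02 -0.01 -0.  ] op 0.361 q [-0.61  0.57  0.08  1.95 -0.07  0.61 -2.06]
[31.4 -7.   0.5] [-0.  0. -0.]
[31.4 -7.   0.5] [-0.  0. -0.]
[31.4 -7.   0.5] [-0.  0. -0.]
[31.4 -7.   0.5] [-0.  0. -0.]
[31.4 -7.   0.5] [-0.  0. -0.]
[31.4 -7.   0.5] [-0.  0. -0.]
[31.4 -7.   0.5] [-0.  0. -0.]
[31.4 -7.   0.5] [-0.  0. -0.]
```

View pics/s6.png

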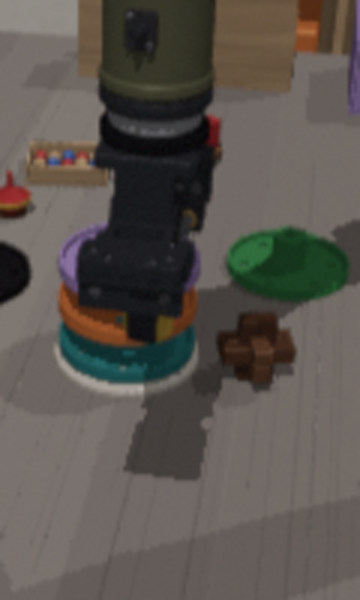

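>>> play_rows([
  [0.2, 16, -3, 0, 0, 0, 0],
  [0.2, 32, -7, 0, 0, 0, 0],
  [0.2, 36, -8, 0, 0, 0, 0],
  [0.2, 36, -8, 0, 0, 0, 0],
  [0.2, 36, -8, 0, 0, 0, 0],
  [0.2, 36, -8, 0, 0, 0, 0],
  [0.2, 32, -7, 0, 0, 0, 0],
  [0.2, 16, -4, 0, 0, 0, 0],
])

```text
clock: 21.5
tool_pos: [0.4975, -0.0268, 0.2031]
eef_rot: [-0.706, 0.709, 0.005, -0.01]
contact_force: [0.6, -0.1, -1.3]
opening: 0.364
```

Run:
```python
from h import *
s=st()
plan(.5075,-.0207,.205,-90,4,s)
f=lambda x,y:((x+.5)/5-.5+225,(y+.5)/5-.5+185)
print(onz("top",*f(531,190),.166))
```

```text
t21.50 pos [497.5 -26.8 203.1] yaw -90.2 tilt [-0.021 -0.007 -1.   ] F [ 0.6 -0.1 -1.3] M [ 0.05 -0.03 -0.03] op 0.364 q [-0.06  0.59  0.02  1.97 -0.01  0.61 -1.6 ]
[-1.5 -2.5 -0.5] [ 0.005 -0.002 -0.001]
[-1.5 -2.5 -0.5] [ 0.005 -0.002 -0.001]
[-1.5 -2.5 -0.5] [ 0.005 -0.002 -0.001]
[-1.5 -2.5 -0.5] [ 0.005 -0.002 -0.001]
[ 0.50712967 -0.02046493]
```

>>> play_rows([
  [0.2, -1.5, -2.5, -0.5, 0.006, -0.002, 0],
  [0.2, -1.5, -2.5, -0.5, 0.005, -0.002, 0],
  [0.2, -1.5, -2.5, 0, 0.005, -0.002, 0],
  [0.2, -1.5, -2.5, 0, 0.005, -0.001, 0],
  [0.2, 0, 0, 0, 0, 0, 0],
  [0.2, 0, 0, 0, 0, 0, 0],
  [0.2, 0, 0, 0, 0, 0, 0],
  [0.2, 0, 0, 0, 0, 0, 0],
])

```text
clock: 22.5
tool_pos: [0.5057, -0.0199, 0.2018]
eef_rot: [-0.706, 0.708, 0.002, -0.001]
contact_force: [0.1, 0.5, -0.6]
opening: 0.36
```

Run:
```python
from h import *
s=st()
plan(.5075,-.0207,.18,-90,4,s)
t=r.snapshot("side")[:,:,::-1];cv2.imwrite("pics/s7.png",cv2.resize(t[130:230,290:400],None,fx=6,fy=6,interpolation=2))
```

```text
t22.50 pos [505.7 -19.9 201.8] yaw -90.2 tilt [-0.004  0.001 -1.   ] F [ 0.1  0.5 -0.6] M [ 0.03 -0.    0.02] op 0.360 q [-0.06  0.59  0.02  1.96 -0.02  0.59 -1.6 ]
[ 0.2 -0.5  5.5] [ 0.001  0.    -0.001]
[ 0.2 -0.5  5.5] [ 0.001  0.    -0.001]
[ 0.2 -0.5  5.5] [ 0.001  0.    -0.001]
[ 0.2 -0.4  5.5] [ 0.001  0.    -0.001]
```

View pics/s7.png

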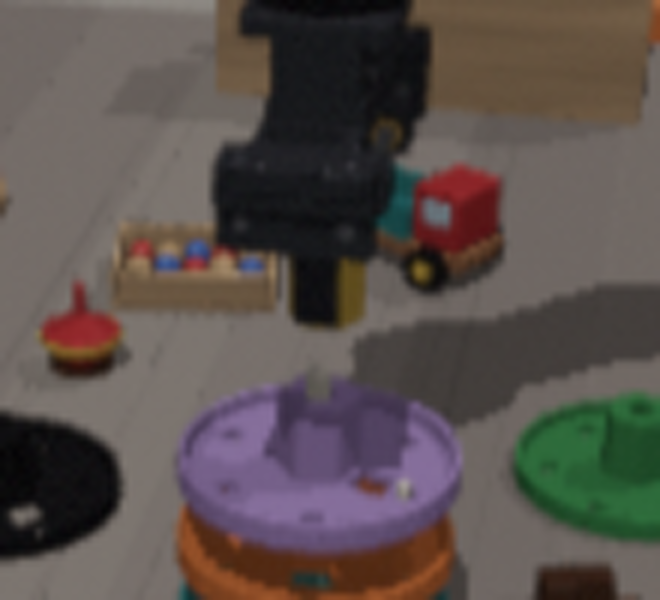

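Run:
```python
from h import *
for X in([.5057,-.0199,.205],[.5057,-.0199,.196],[.5075,-.0207,.166]): print(np.array(proj("side",np.array(X))))
t=cv2.imread("pics/s7.png");h=cv2.cvtColor(t,cv2.COLOR_BGR2HSV)
for y in (270,285,300,315): 
    row=t[y,270:390:6];print(y,[tuple(map(int,p)) for p in row])
```

```text
[344.37317734 178.84971145]
[344.30210905 181.67411299]
[343.50256622 190.72683588]
270 [(88, 117, 141), (79, 98, 114), (91, 96, 104), (69, 80, 89), (24, 32, 38), (15, 13, 14), (17, 13, 13), (17, 14, 16), (18, 15, 16), (18, 14, 14), (16, 14, 14), (18, 30, 35), (26, 62, 77), (30, 76, 94), (27, 72, 91), (31, 73, 91), (70, 86, 99), (95, 98, 105), (95, 99, 106), (93, 97, 103)]
285 [(68, 90, 110), (71, 84, 98), (93, 96, 103), (70, 84, 94), (23, 36, 42), (15, 17, 18), (19, 15, 16), (17, 14, 13), (16, 14, 13), (18, 15, 14), (18, 17, 18), (22, 36, 43), (28, 66, 80), (29, 76, 95), (27, 75, 93), (33, 75, 93), (72, 89, 100), (96, 99, 106), (94, 99, 106), (94, 99, 105)]
300 [(65, 86, 106), (79, 91, 104), (102, 105, 112), (69, 84, 93), (22, 34, 41), (16, 15, 16), (18, 14, 14), (18, 16, 17), (18, 15, 16), (18, 13, 14), (20, 17, 19), (21, 36, 43), (27, 65, 80), (30, 75, 94), (28, 74, 93), (38, 78, 96), (83, 98, 109), (104, 107, 114), (100, 104, 111), (94, 98, 105)]
315 [(97, 103, 113), (103, 108, 117), (109, 113, 121), (86, 95, 103), (40, 47, 53), (19, 18, 18), (19, 15, 15), (17, 14, 15), (16, 14, 14), (18, 14, 14), (17, 15, 16), (19, 35, 41), (27, 65, 80), (31, 76, 95), (35, 77, 95), (53, 85, 100), (90, 102, 113), (109, 113, 120), (105, 109, 116), (105, 110, 117)]
```

>>> play_rows([
  [0.2, 0.5, -1.2, 6, 0.002, 0, 0],
  [0.2, 0.4, -1.3, 6, 0.002, 0, 0],
  [0.2, 0, 0, 6, 0, 0, 0],
  [0.2, 0, 0, 4, 0, 0, 0],
  [0.2, 0, 0, 3, 0, 0, 0],
  [0.2, 0, 0, 2, 0, 0, 0],
  [0.2, 0, 0, 2, 0, 0, 0],
  [0.2, 0, 0, 0, 0, 0, 0],
])

```text
clock: 23.55
tool_pos: [0.5082, -0.0211, 0.1704]
eef_rot: [-0.706, 0.708, 0.001, 0.0]
contact_force: [0.3, 0.6, 0.2]
opening: 0.359
```

Run:
```python
from h import *
s=st()
plan(.508,-.0207,.16,-90,4,s)
t=r.snapshot("side")[:,:,::-1];cv2.imwrite("pics/s8.png",cv2.resize(t[130:230,290:400],None,fx=6,fy=6,interpolation=2))
```

```text
t23.55 pos [508.2 -21.1 170.4] yaw -90.2 tilt [-0.001  0.001 -1.   ] F [0.3 0.6 0.2] M [ 0.04 -0.    0.07] op 0.359 q [-0.06  0.64  0.01  1.99 -0.02  0.51 -1.6 ]
[-0.1  0.   2.6] [ 0.     0.    -0.001]
[-0.1  0.   2.6] [ 0.     0.    -0.001]
[-0.1  0.   2.6] [ 0.     0.    -0.001]
[-0.1  0.   2.6] [ 0.     0.    -0.001]
```

View pics/s8.png

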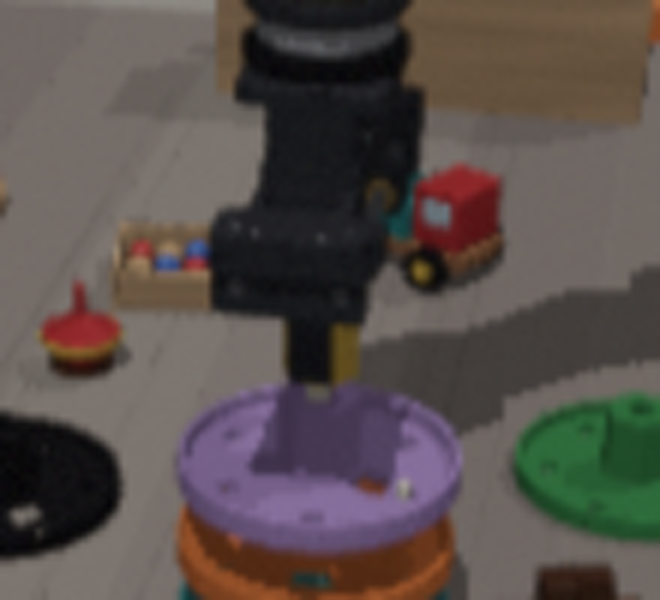

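Cap is just over the post tip and centred on it (both near column 318). Continue gently.

>>> play_rows([
  [0.2, 0, 0, 2, 0, 0, 0],
  [0.2, 0, 0, 2, 0, 0, 0],
  [0.2, 0, 0, 2, 0, 0, 0],
  [0.2, 0, 0, 2, 0, 0, 0],
  [0.2, 0, 0, 1.5, 0, 0, 0],
  [0.2, 0, 0, 1, 0, 0, 0],
  [0.2, 0, 0, 0.5, 0, 0, 0],
  [0.2, 0, 0, 0, 0, 0, 0],
])

```text
clock: 24.6
tool_pos: [0.5085, -0.0211, 0.1589]
eef_rot: [-0.706, 0.708, 0.0, 0.0]
contact_force: [-0.2, -0.7, -0.9]
opening: 0.362
```

Run:
```python
from h import *
s=st()
```

```text
t24.60 pos [508.5 -21.1 158.9] yaw -90.2 tilt [-0.     0.001 -1.   ] F [-0.2 -0.7 -0.9] M [-0.01  0.03 -0.02] op 0.362 q [-0.06  0.66  0.01  2.   -0.02  0.48 -1.6 ]
```

>>> play_rows([
  [0.2, 0, 0, 0.7, 0, 0, 0],
  [0.2, 0, 0, 0.7, 0, 0, 0],
  [0.2, 0, 0, 0.7, 0, 0, 0],
  [0.2, 0, 0, 0, 0, 0, 0],
  [0.2, 0, 0, 0, 0, 0, 0],
  [0.2, 0, 0, 0, 0, 0, 0],
  [0.2, 0, 0, 0, 0, 0, 0],
  [0.2, 0, 0, 0, 0, 0, 0],
])

```text
clock: 25.6
tool_pos: [0.5087, -0.021, 0.158]
eef_rot: [-0.706, 0.708, 0.0, 0.001]
contact_force: [-0.7, 0.2, 0.7]
opening: 0.362
```

Run:
```python
from h import *
s=st()
t=r.snapshot("side")[:,:,::-1];cv2.imwrite("pics/s9.png",cv2.resize(t[130:230,290:400],None,fx=6,fy=6,interpolation=2))
```

```text
t25.60 pos [508.7 -21.  158. ] yaw -90.2 tilt [ 0.001  0.001 -1.   ] F [-0.7  0.2  0.7] M [ 0.01  0.07 -0.01] op 0.362 q [-0.06  0.67  0.01  2.   -0.02  0.48 -1.6 ]
```

View pics/s9.png

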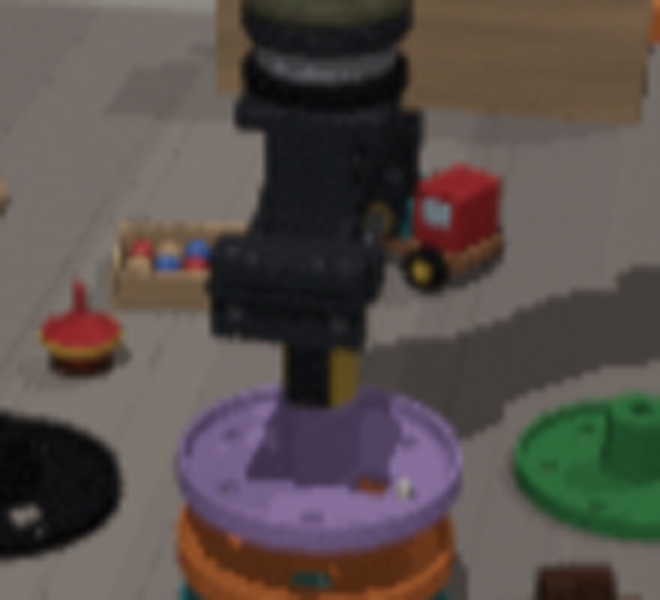

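>>> play_rows([
  [0.7, 0, 0, 0, 0, 0, 0],
  [0.7, 0, 0, 0, 0, 0, 0],
  [0.7, 0, 0, 0, 0, 0, 0],
  [0.7, 0, 0, 0, 0, 0, 0],
  [0.7, 0, 0, 0, 0, 0, 0],
  [0.7, 0, 0, -5, 0, 0, 0],
  [0.7, 0, 0, -15, 0, 0, 0],
  [0.7, 0, 0, -25, 0, 0, 0],
])

```text
clock: 26.65
tool_pos: [0.5075, -0.021, 0.2031]
eef_rot: [-0.706, 0.708, 0.001, -0.001]
contact_force: [0.9, 0.3, -0.9]
opening: 0.695
```

>>> play_rows([
  [0.7, 0, 0, -30, 0, 0, 0],
  [0.7, 0, 0, -30, 0, 0, 0],
  [0.7, 0, 0, -15, 0, 0, 0],
  [0.7, -20, 0, 0, 0, 0, 0],
  [0.7, -40, 0, 0, 0, 0, 0],
  [0.7, -45, 0, 0, 0, 0, 0],
  [0.7, -45, 0, 0, 0, 0, 0],
  [0.7, -20, 0, 0, 0, 0, 0],
])

```text
clock: 27.65
tool_pos: [0.51, 0.1508, 0.2859]
eef_rot: [-0.703, 0.711, -0.001, 0.002]
contact_force: [0.5, 0.4, -0.9]
opening: 0.706
```

Run:
```python
from h import *
s=st()
t=r.snapshot("side")[:,:,::-1];cv2.imwrite("pics/s10.png",cv2.resize(t[130:280,270:430],None,fx=4,fy=4,interpolation=2))
t=r.snapshot("top")[:,:,::-1];cv2.imwrite("pics/t10.png",t)
cv2.imwrite("pics/t10z.png",cv2.resize(t[185:265,285:385],None,fx=6,fy=6,interpolation=2))
```

```text
t27.65 pos [510.  150.8 285.9] yaw -90.6 tilt [ 0.005  0.001 -1.   ] F [ 0.5  0.4 -0.9] M [-0.    0.01 -0.04] op 0.706 q [-0.4   0.5   0.04  1.8  -0.02  0.84 -1.93]
```

View pics/s10.png

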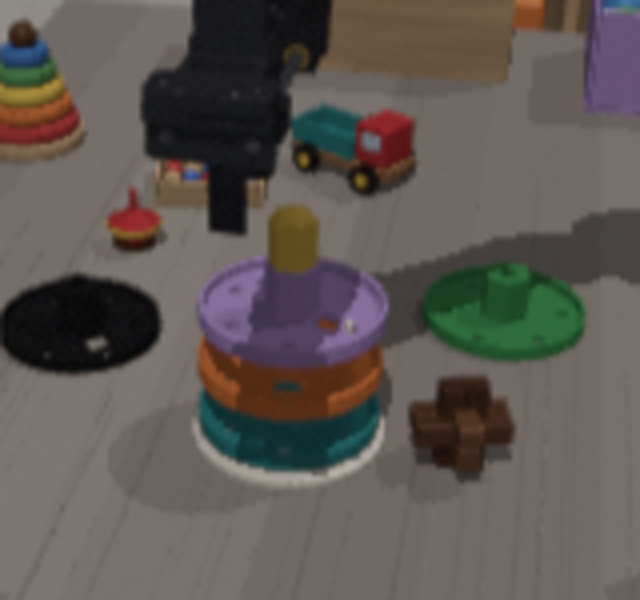

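View pics/t10z.png

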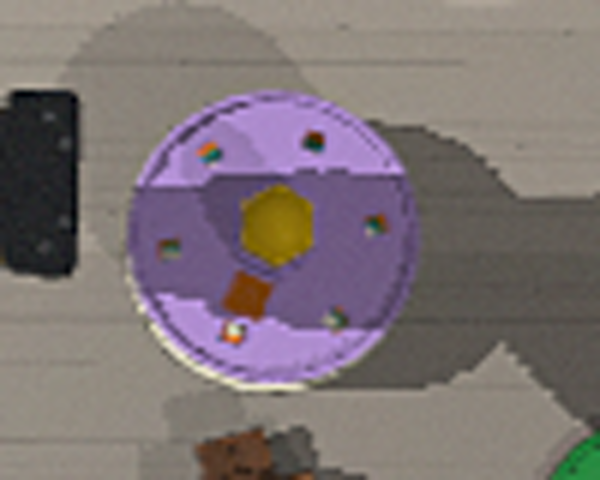

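View pics/t10.png

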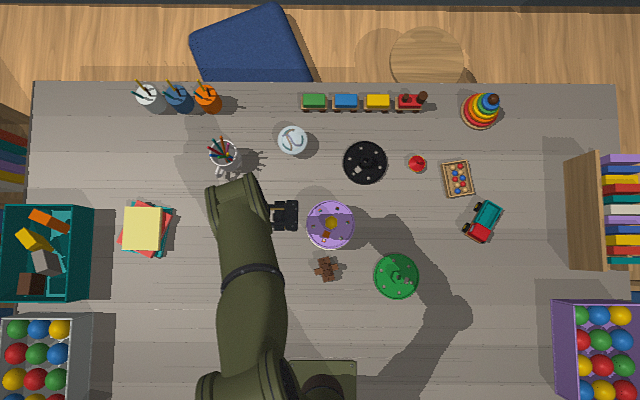

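>>> play_rows([
  [0.7, 0, 0, 0, 0, 0, 0],
  [0.7, 0, 0, 0, 0, 0, 0],
  [0.7, 0, 0, 0, 0, 0, 0],
  [0.7, 0, 0, 0, 0, 0, 0],
  [0.7, 0, 0, 0, 0, 0, 0],
  [0.7, 0, 0, 0, 0, 0, 0],
  [0.7, 0, 0, 0, 0, 0, 0],
  [0.7, 0, 0, 0, 0, 0, 0],
])

```text
clock: 28.75
tool_pos: [0.5103, 0.1452, 0.2861]
eef_rot: [-0.701, 0.713, -0.002, 0.001]
contact_force: [-0.5, -0.4, -0.5]
opening: 0.702
```

```bash
python3 -c "
from plant import r
print(r.finish_job())"
```

```text
the job is handed in; nothing more can be done
None
```

The tower is finished and handed in at about 29 s. The lilac tier sits home on the orange tier, and the yellow cap is on the post, down on the lilac hub.

- **Lilac tier:** I gripped the hub across two flats and turned the tier about 22° to the pin bearing seen from above. It went over the post and the pin slipped into a socket on the first lowering, so no feeling turn was needed. It stopped at TCP z = 0.1177 m (about 0.1175 expected) and did not sink further under a light press. Vertical load on the tool rose by only about 3 N.
- **Cap:** I lowered it onto the post until it met the hub at TCP z = 0.158 m, as expected, with under 2 N of pressing. Then I released it and backed the gripper away.
- **Last checks:** The pictures after release show the pin standing up through a socket, the tier level, and the cap upright and centred on the hub. The other toys, including the black and green look-alikes, look to be where they were. I judged this by eye and did not measure it.
- **Disagreement:** The two cameras put the post's x position 1 to 2 mm apart. That is within the clearance of the bores, and it showed no effect.

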